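Hang the ink caddy on the spring-balanced arm

TASK

Clear the ink caddy off the writing pad: pick it up by its grip plate and hang its bail in the V-hook of the spring-balanced arm. The arm sinks under the weight: lower the caddy gently along with it until the spring carries the whole weight and everything is still, and only then let go, so that the arm neither drops nor springs back. Leave the other things on the desk where they are.

Things in the scene. Friction and masses are not known exactly. Their poses are not given: they have to be found in the camera images.
- caddy: Loose aluminium cup, 74 mm wide, 36 high, with a lidded glass inkwell fixed in it; 0.3 to 0.85 kg. Origin under its centre, z up. Rigid bail of 6 mm wire in its x-z plane: uprights at x = +-36 mm up to 103 mm, then two wires rising to a peak on the axis. Above that an 18 mm stem and a flat wooden grip plate, 14 mm thick along x, 24 wide along y, 131 to 167 mm up. Half a turn changes nothing.
- grip_plate (a point): Middle of the caddy's wooden grip plate, 151 mm above its underside and 36 mm above the bail's peak: pinch it here from above across its 14 mm thickness (fingers at caddy +x and -x), so that the fingertips stay clear of the hook below.
- bail_peak (a point): Centre of the 6 mm bail wire at its peak, 115 mm above the caddy's underside. Below it the bail is open for 58 mm, down to the inkwell's lid: the hook comes in under it level, from the side (the arm's free end), then the caddy is lowered. It is to lie in the V-hook, with the bail's plane (caddy x) square to the arm.
- stand: Fixed stand of the balanced arm: dark round foot 120 mm in diameter and an upright column to about 215 mm. Origin at the foot's centre on the desk, z up. The arm always lies in the stand's y-z plane and points along the stand's +y.
- pivot (a point): Hinge of the balanced arm, on the column's axis 200 mm above the desk.
- hook_seat (a point): Where the bail's wire centre lies once seated in the V-hook at the arm's free end (moves with the arm). The V: 6 mm wire in the arm's plane, 45-degree sides, open upward, 16 mm high, 32 mm wide at the top; the seat is 8.5 mm above its lowest centre point, its top ends stand 10.5 mm above the seat. In the arm's plane the seat lies 200 mm out along the arm's line and 8.5 mm above that line.
- swing_arm (a joint): Sink of the arm, rad: 0 unloaded, on its upper stop, its line sloping up 0.34 rad to the hook; 0.75 lower stop (down 0.41). Preloaded spring: starts to sink at about 1.3 N on the hook, then 18 mm per further newton (2.2 N m/rad). It settles at 0.15 to 0.65 by the caddy's weight. Lightly damped: it bounces if let go early or late; it must never exceed 0.35 rad/s (70 mm/s at the hook).
- round_box: Bystander: round pale box, 71 mm wide, 30 mm high, standing on the desk; origin under its centre.
- paste_tin: Bystander: round white tin, 66 mm wide, 22 mm high; origin under its centre.
- bean_weight: Bystander: dark bean-shaped paper weight, 53 x 105 x 25 mm; origin under its centre.
- green_tin: Bystander: small oblong lidded tin, 41 x 57 x 18 mm; origin under its centre.
- inkwell_0: Bystander: open cut-glass inkwell standing on the desk, 47 mm wide, 32 mm high; origin under its centre.
- note_block: Bystander: pad of notes, 51 x 38 x 8 mm; origin under its centre.

How it is judged (in metres and radians):
On the way, in this order (a step that is already met when the one before it is completed fails the run):
1. the caddy is lifted at least 50 mm off the desk (height (world z) of caddy above 0.05 m), for 0.2 s.
2. the bail lies in the hook, the arm has sunk at least 0.05 rad and stands nearly still (under 0.1 rad/s) while the fingers still hold the caddy, for 0.3 s (distance between bail_peak and hook_seat below 0.01 m and value of joint swing_arm above 0.05 rad and velocity of joint swing_arm between -0.1 and 0.1 rad/s and contact force between the fingers and caddy above 0.5 N), for 0.3 s.
At the end, for the whole second after the job is handed in: The caddy hangs free from the arm: the bail's peak within 10 mm of the hook's seat, the arm sunk by 0.05 to 0.73 rad and still (under 0.1 rad/s), the caddy clear of the desk by 20 mm or more, within 0.25 rad of upright and still (under 0.08 m/s) (distance between bail_peak and hook_seat below 0.01 m and value of joint swing_arm between 0.05 and 0.73 rad and velocity of joint swing_arm between -0.1 and 0.1 rad/s and height (world z) of caddy above 0.02 m and angle between caddy's own z axis and vertical below 0.25 rad and linear speed of caddy below 0.08 m/s); the robot touches nothing.
It fails at once if the arm drops or springs back: it moves faster than 0.35 rad/s (velocity of joint swing_arm above 0.35 rad/s or velocity of joint swing_arm below -0.35 rad/s).
It fails at once if the caddy is jammed or pressed on the arm or stand: contact forces add up to more than 25 N (contact force between caddy and stand above 25 N).
It fails at once if a bystander is moved by more than 20 mm (distance of any of round_box, paste_tin, bean_weight, green_tin, inkwell_0, note_block from where it was at the start of the episode above 0.02 m).
It also fails if it takes over 72 s, if anything falls off the work surface, if the arm or the gripper's body presses on something with over 40 N, if the wrist force passes 120 N, or if a joint passes its speed limit or range.

ROBOT

A 6-joint arm with a two-finger parallel gripper is mounted at the origin on a cart in front of the work surface, level with it; the furniture and walls round the work are solid. World frame = base frame: x ahead of the robot, y to its left, z up, the work surface at z = 0. Lengths are in mm, angles in rad, forces in N, time in s.
With the tool pointing down it reaches from about 275 to 750 mm from the base axis. Payload 10.2 kg.
Tool frame: the origin (TCP) lies between the finger pads; the fingertips stand 17 mm ahead of it and the grasp point (between the pads) lies 2 mm behind it; z points along the fingers, y is the line along which they close (so a half turn about z gives the same grasp; the last joint's range is limited). The gripper opens to 85 mm and grips with 20 to 120 N. Pads are 22 mm wide; open, the fingers measure 114 mm over their backs; the gripper's body (76 mm by 85 mm) begins 54 mm behind the grasp point. The pads swing forward as they close: fully open they stand 13 mm farther back than shut.
Start: joints at [-1.339, 0.313, 1.498, -0, 1.331, -0.223], TCP at [230.612, -471.645, 248.294] pointing down, gripper open.
Joint ranges: [-2.94, 2.94], [-0.97, 2.17], [0.19, 2.56], [-1.23, 4.37], [0.02, 3.11], [-2.88, 2.88]. Speed limits (rad/s): [2.39, 2.39, 3.01, 3.14, 3.14, 3.14].

INTERFACE

Orientations are given as a unit quaternion [w, x, y, z].
In Python, from rig import * gives the robot as it stands.
- The arm moves only by the tool step_arm, never from a script. Its argument "commands" is text: rows parted by semicolons, each of 7 numbers parted by spaces: the opening, from 0 (shut) to 1 (fully open), then the shift along the tool's x, y, z in cm, then the turn, a rotation vector about the tool's x, y, z in rad. In form: hand x y z rx ry rz; .... A call has 1 to 20 rows; each row is the pose to reach, as a shift and turn from the pose commanded when the call began, along the tool's axes at that moment; what a row does not reach only later rows make up. A row lasts 1/12 s, in which the tool goes at most 41.7 mm and 7.16 degrees, less where a joint would pass 70% of its speed; a pose out of reach is approached as far as the arm can. A call with a gripper value outside its range is refused whole. The fingers move at their own pace and stop on an object; "newtons" is the grip in N (left out, the last holds). Time passes only in rows, so rows that repeat a pose let the fingers close. It gives the time, the measured TCP pose, the force, the opening and the grip force at its end, in the units of the state.
- sense(): the state, without advancing time (a new reading comes with each control period).
- capture(name): name is "scene" or "side" or "wrist"; returns the picture (480x640x3 uint8, red, green, blue); there is no depth.
- camera_model(name): a dict with "mtx" (3x3 intrinsics, pixels), "eye" and "rotation" of the camera in the world. Camera axes: x right, y down, z forward; pixel columns grow to the right and rows downward; lengths in mm; the calibration is good to about 2 mm. A picture is of the moment at which its call begins: read the wrist's pose just before it. camera_model takes no time and is no camera call; for the wrist camera it gives the pose at the moment of the call.
- finish_job(): hands the job in; it is judged then, once.
Trained networks look in the newest picture that a camera, given by its name, has taken for a name from the list of things; names that differ only in an ending like _2 or _b are one class to them, and where a whole thing is asked for, a point or a joint stands for the part that bears it (a point fixed in the world has none). Each returns a list of dicts, best first, with "score" (0 to 1); they miss things now and then, are a little off and sometimes report something else, mostly with a low value. They report only what shows in the picture. A call takes as long as a camera call.
- search_frame(camera, label): "rect" ([centre column, centre row, width, height] in pixels, round what is visible of it).
- trace(camera, label): "mask" (480x640 bool, what is visible of it) and "rect" ([centre column, centre row, width, height] in pixels, round what is visible of it).
- spot_point(camera, label): "xy" ([column, row] in pixels: a listed point, or the origin of a listed thing).
The state is a dict: "time_s": time; "joints": joint angles; "dq": joint speeds; "tau": joint torques, N m; "eef_pos": TCP position; "ee_rot": TCP orientation; "force": force on the tool from outside, world axes, zero at the start; "wrist_torque": the same for the moment, N m; "grip_width": opening from 0.0 (shut) to 1.0 (fully open); "grip_force": force on a finger pad.
Only numpy, scipy, OpenCV 4.12 (cv2) and the standard library are available. Lean on these libraries where they do the work, as an engineer would, in place of code of your own. Each camera call takes 0.05 s, during which the arm holds its last target. There are 200 camera calls.

## Working session

There is one attempt and no reset: what is moved stays moved. The work goes in short steps, Python scripts to look and compute and a tool call to move; the robot and the scene stay as the last step left them, time stands still between calls to the robot, and variables do not carry over. Pictures are saved under pics/ and viewed, at most 10 in all, crops included, and the job is handed in when it is done.

Besides the shell and the picture viewer there is one more tool, called after "Request:" by a JSON object that holds its "api" and its "payload". step_arm: Moves the arm, as the interface text tells. Its arguments: {"type":"object","properties":{"commands":{"type":"string"},"newtons":{"type":"number"}},"required":["commands"]}

```bash
mkdir -p pics
cat > h.py <<'E'
from rig import *
import numpy as np, cv2
def ray(cam,xy,m=None):
    m=m or camera_model(cam); K=np.array(m["mtx"]);R=np.array(m["rotation"]);e=np.array(m["eye"],float)
    d=R@np.linalg.solve(K,[xy[0],xy[1],1.0]); return e,d/np.linalg.norm(d)
def tri(rays):
    A=np.zeros((3,3));b=np.zeros(3)
    for e,d in rays:
        P=np.eye(3)-np.outer(d,d);A+=P;b+=P@e
    p=np.linalg.solve(A,b); return p,[round(float(np.linalg.norm((np.eye(3)-np.outer(d,d))@(p-e))),1) for e,d in rays]
def proj(cam,p,m=None):
    m=m or camera_model(cam); q=np.array(m["mtx"])@(np.array(m["rotation"]).T@(np.array(p)-np.array(m["eye"]))); return q[:2]/q[2]
E
cat > a.py <<'E'
from h import *
ims={}
for c in ("scene","side"):
    im=capture(c); ims[c]=im; cv2.imwrite(f"pics/{c}0.png",im[:,:,::-1])
    m=camera_model(c); print(c,np.round(m["eye"]),np.round(np.array(m["rotation"])[:,2],2))
for l in ("grip_plate","bail_peak","caddy","stand","pivot","hook_seat","round_box","paste_tin","bean_weight","green_tin","inkwell_0","note_block"):
    rs=[]
    for c in ims:
        r=spot_point(c,l)
        print(l,c,[(np.round(x["xy"]).tolist(),round(x["score"],2)) for x in r[:2]],end=" ")
        if r: rs.append(ray(c,r[0]["xy"]))
    if len(rs)==2:
        p,e=tri(rs); print(np.round(p,1),e)
    else: print()
s=sense(); print(s["time_s"],s["eef_pos"],s["ee_rot"],s["force"])
E
python3 a.py
```

```text
Traceback (most recent call last):
  File "a.py", line 5, in <module>
    m=camera_model(c); print(c,np.round(m["eye"]),np.round(np.array(m["rotation"])[:,2],2))
                                                           ~~~~~~~~~~~~~~~~~~~~~~~^^^^^
IndexError: too many indices for array: array is 1-dimensional, but 2 were indexed
```

```bash
python3 - <<'E'
s=open('h.py').read()
s=s.replace('def ray','from scipy.spatial.transform import Rotation as Rot\ndef rm(q): return Rot.from_quat(np.array(q,float)[[1,2,3,0]]).as_matrix()\ndef ray',1)
s=s.replace('np.array(m["rotation"])','rm(m["rotation"])')
open('h.py','w').write(s)
a=open('a.py').read().replace('np.array(m["rotation"])','rm(m["rotation"])');open('a.py','w').write(a)
E
python3 a.py
```

```text
scene [-180. -760. 1273.] [ 0.48  0.47 -0.74]
side [1187.  246. 1464.] [-0.45 -0.21 -0.87]
grip_plate scene [] grip_plate side [([402.0, 246.0], 0.9)] 
bail_peak scene [] bail_peak side [([402.0, 252.0], 0.73)] 
caddy scene [] caddy side [([398.0, 271.0], 0.92)] 
stand scene [] stand side [([251.0, 244.0], 0.72)] 
pivot scene [([394.0, 278.0], 0.74)] pivot side [([243.0, 210.0], 0.84)] [ 548.5 -271.8  205. ] [5.4, 5.4]
hook_seat scene [([340.0, 205.0], 0.77)] hook_seat side [([295.0, 228.0], 0.83), ([353.0, 308.0], 0.55)] [577.7 -88.1 280. ] [3.6, 3.6]
round_box scene [] round_box side [([337.0, 264.0], 0.73)] 
paste_tin scene [([301.0, 236.0], 0.61)] paste_tin side [([351.0, 307.0], 0.9), ([242.0, 209.0], 0.23)] [617.8  90.   10.7] [0.8, 0.8]
bean_weight scene [] bean_weight side [([439.0, 309.0], 0.71)] 
green_tin scene [([276.0, 215.0], 0.49)] green_tin side [([402.0, 252.0], 0.59), ([389.0, 325.0], 0.54)] [506.9 135.3 160.1] [51.0, 51.0]
inkwell_0 scene [] inkwell_0 side [([436.0, 257.0], 0.6), ([353.0, 306.0], 0.38)] 
note_block scene [] note_block side [([187.0, 247.0], 0.46)] 
1.35 [ 230.61667643 -471.63217948  248.30838368] [-7.56662691e-06  9.74251296e-01  2.25464881e-01 -2.35998874e-06] [-0.21788366 -0.71175357  0.29894976]
```

View pics/scene0.png

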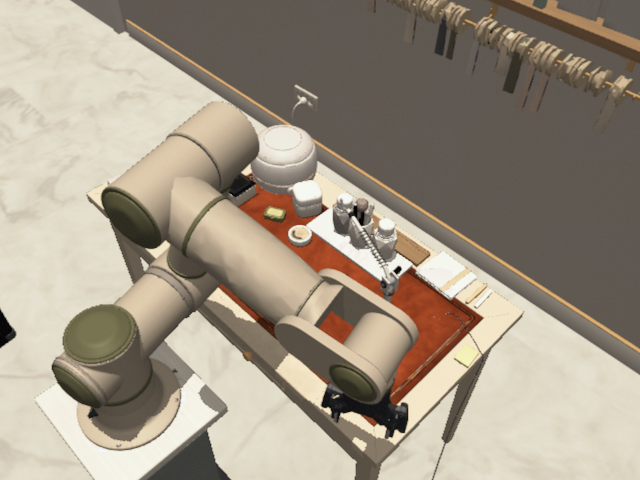

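View pics/side0.png

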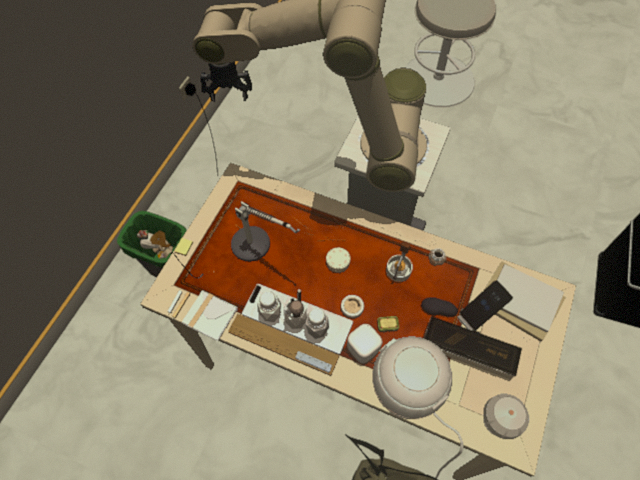

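Run:
```python
from h import *
for l,xy,z in (("cad",(398,271),0),("grip",(402,246),151),("peak",(402,252),115),("stand",(251,244),0),("pivot",(243,210),200),("hook",(295,228),275),("rb",(337,264),0),("paste",(351,307),0),("bean",(439,309),0),("green",(389,325),0),("ink",(436,257),0)):
    e,d=ray("side",xy); print(l,np.round(e+d*(z-e[2])/d[2]))
m=camera_model("wrist");print(m["eye"],rm(m["rotation"]));s=sense();print(s["eef_pos"],rm(s["ee_rot"]))
```

```text
cad [450. 175.   0.]
grip [450. 168. 151.]
peak [448. 172. 115.]
stand [ 542. -271.   -0.]
pivot [ 543. -269.  200.]
hook [577. -92. 275.]
rb [501.  -1.   0.]
paste [613.  89.   0.]
bean [518. 324.   0.]
green [621. 208.   0.]
ink [361. 266.  -0.]
[ 302.27191547 -435.57476394  373.28329461] [[ 4.38322879e-01 -8.54399658e-01 -2.79059631e-01]
 [-8.98817519e-01 -4.16782089e-01 -1.35719408e-01]
 [-3.48439958e-04  3.10312607e-01 -9.50634506e-01]]
[ 230.61667643 -471.63217948  248.30838368] [[ 8.98331175e-01  4.39318905e-01 -8.01046145e-06]
 [ 4.39318905e-01 -8.98331175e-01  1.36794030e-05]
 [-1.18642690e-06 -1.58077813e-05 -1.00000000e+00]]
```

Request:
{"api": "step_arm", "payload": {"commands": "1 6 -6 -8.2 0 0 0;1 40.8 -47 -8.2 0 0 0;1 40.8 -47 -8.2 0 0 0;1 40.8 -47 -8.2 0 0 0;1 40.8 -47 -8.2 0 0 0;1 40.8 -47 -8.2 0 0 0;1 40.8 -47 -8.2 0 0 0;1 40.8 -47 -8.2 0 0 0;1 40.8 -47 -8.2 0 0 0;1 40.8 -47 -8.2 0 0 0;1 40.8 -47 -8.2 0 0 0;1 40.8 -47 -8.2 0 0 0;1 40.8 -47 -8.2 0 0 0;1 40.8 -47 -8.2 0 0 0;1 40.8 -47 -8.2 0 0 0;1 40.8 -47 -8.2 0 0 0;1 40.8 -47 -8.2 0 0 0;1 40.8 -47 -8.2 0 0 0;1 40.8 -47 -8.2 0 0 0;1 40.8 -47 -8.2 0 0 0"}}

```text
time_s: 3.02
eef_pos: [390.6, 128.8, 330.3]
ee_rot: [0.0, 0.974, 0.225, -0.0]
force: [1.3, 0.1, -0.4]
grip_width: 0.999
grip_force: 0.0
```

```bash
cat > b.py <<'E'
from h import *
import sys,pickle
n=sys.argv[1]; labs=sys.argv[2:]
s=sense();print(s["time_s"],np.round(s["eef_pos"],1),np.round(rm(s["ee_rot"])[:,1],3),np.round(s["force"],2),np.round(s["joints"],2))
m=camera_model("wrist"); im=capture("wrist"); cv2.imwrite(f"pics/{n}.png",im[:,:,::-1])
out={"m":m}
for l in labs:
    r=spot_point("wrist",l)
    print(l,[(np.round(x["xy"],1).tolist(),round(x["score"],2)) for x in r[:2]])
    if r: out[l]=r[0]["xy"]
pickle.dump(out,open(n+".pkl","wb"))
E
python3 b.py w1 grip_plate bail_peak caddy hook_seat pivot
```

```text
3.0167 [390.6 128.8 330.3] [ 0.438 -0.899  0.   ] [ 1.26  0.14 -0.44] [ 0.03  0.    1.65 -0.    1.49  1.15]
grip_plate [([304.5, 140.6], 0.81)]
bail_peak [([303.9, 136.9], 0.9)]
caddy [([307.4, 138.4], 0.91)]
hook_seat []
pivot []
```

View pics/w1.png

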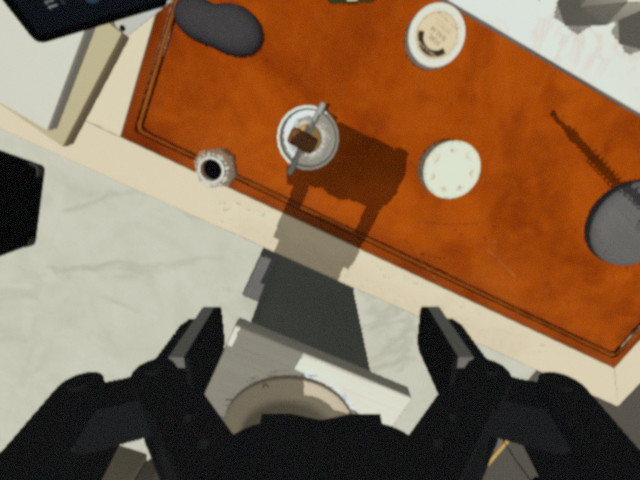

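Request:
{"api": "step_arm", "payload": {"commands": "1 9.7 -6.5 2 0 0 -1.13;1 9.7 -6.5 2 0 0 -1.13;1 9.7 -6.5 2 0 0 -1.13;1 9.7 -6.5 2 0 0 -1.13;1 9.7 -6.5 2 0 0 -1.13;1 9.7 -6.5 2 0 0 -1.13;1 9.7 -6.5 2 0 0 -1.13;1 9.7 -6.5 2 0 0 -1.13;1 9.7 -6.5 2 0 0 -1.13;1 9.7 -6.5 2 0 0 -1.13;1 9.7 -6.5 2 0 0 -1.13;1 9.7 -6.5 2 0 0 -1.13;1 9.7 -6.5 2 0 0 -1.13"}}

```text
time_s: 4.4
eef_pos: [449.3, 230.8, 310.3]
ee_rot: [-0.0, 0.703, 0.711, -0.0]
force: [-0.1, -0.1, 0.2]
grip_width: 0.999
grip_force: 0.0
```

```bash
python3 b.py w2 grip_plate bail_peak caddy
python3 - <<'E'
from h import *
import pickle
a=pickle.load(open("w1.pkl","rb"));b=pickle.load(open("w2.pkl","rb"))
for l in ("grip_plate","bail_peak","caddy"):
    if l in a and l in b:
        rs=[ray("",a[l],a["m"]),ray("",b[l],b["m"])]
        print(l,*tri(rs)); 
        for e,d in rs:
            z={"grip_plate":151,"bail_peak":115,"caddy":0}[l]; print(np.round(e+d*(z-e[2])/d[2],1))
# bail end dir in w1
for xy in ((291,173),(323,104)):
    e,d=ray("",xy,a["m"]);print(np.round(e+d*(103-e[2])/d[2],1))
E
```

```text
4.4 [449.3 230.8 310.3] [ 1.     0.011 -0.   ] [-0.08 -0.12  0.21] [0.24 0.23 1.44 0.   1.47 0.23]
grip_plate [([321.9, 284.6], 0.91)]
bail_peak [([323.3, 270.0], 0.81)]
caddy [([322.1, 236.3], 0.64)]
grip_plate [450.77281571 174.84022968 143.34226843] [0.4, 0.4]
[450.7 174.6 151. ]
[451.1 178.5 151. ]
bail_peak [452.39352273 177.73483305 114.30178676] [0.3, 0.3]
[452.1 177.7 115. ]
[452.7 178.1 115. ]
caddy [450.3894351  177.52578477  -5.05055641] [1.5, 1.5]
[449.  177.2   0. ]
[451.9 179.2   0. ]
[413.9 175.1 103. ]
[487.4 174.3 103. ]
```

View pics/w2.png

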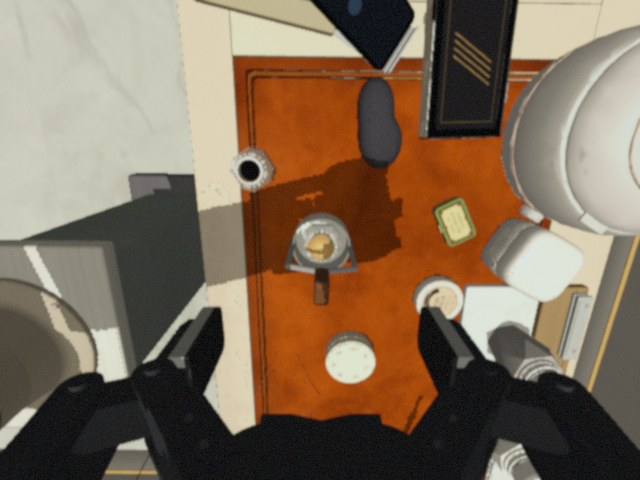

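Request:
{"api": "step_arm", "payload": {"commands": "1 -3 0.1 0 0 0 0;1 -5.4 0.1 0 0 0 0;1 -5.4 0.1 2 0 0 0;1 -5.4 0.1 4 0 0 0;1 -5.4 0.1 6.5 0 0 0;1 -5.4 0.1 9 0 0 0;1 -5.4 0.1 11.5 0 0 0;1 -5.4 0.1 14 0 0 0;1 -5.4 0.1 15.4 0 0 0;1 -5.4 0.1 15.9 0 0 0;1 -5.4 0.1 15.9 0 0 0;0.5 -5.4 0.1 15.9 0 0 0;0.3 -5.4 0.1 15.9 0 0 0;0 -5.4 0.1 15.9 0 0 0;0 -5.4 0.1 15.9 0 0 0;0 -5.4 0.1 15.9 0 0 0;0 -5.4 0.1 15.9 0 0 0;0 -5.4 0.1 15.9 0 0 0", "newtons": 60}}

```text
time_s: 6.1
eef_pos: [451.2, 176.7, 151.7]
ee_rot: [0.0, 0.702, 0.712, 0.0]
force: [-1.1, -1.5, 2.7]
grip_width: 0.158
grip_force: 59.8
```

Request:
{"api": "step_arm", "payload": {"commands": "0 0 0 -0.5 0 0 0;0 0 0 -1.5 0 0 0;0 0 0 -3 0 0 0;0 0 0 -5 0 0 0;0 0 0 -7.5 0 0 0;0 0 0 -10 0 0 0;0 0 0 -12.5 0 0 0;0 0 0 -15 0 0 0;0 0 0 -17 0 0 0;0 0 0 -18.5 0 0 0;0 0 0 -19 0 0 0;0 0 0 -19 0 0 0;0 0 0 -19 0 0 0"}}

```text
time_s: 7.18
eef_pos: [450.6, 176.8, 340.3]
ee_rot: [-0.001, 0.702, 0.712, -0.001]
force: [-0.2, 0.1, -7.9]
grip_width: 0.155
grip_force: 58.9
```

Run:
```python
from h import *
s=sense();print(s["force"],s["wrist_torque"],s["joints"],s["grip_force"])
im=capture("scene");cv2.imwrite("pics/scene1.png",im[:,:,::-1])
jm=capture("side");cv2.imwrite("pics/side1.png",jm[:,:,::-1])
cv2.imwrite("pics/c1.png",np.vstack([cv2.resize(im[150:320,280:460],None,fx=3,fy=3)[:299,:540,::-1],cv2.resize(jm[170:270,200:380],None,fx=3,fy=3)[:,:,::-1]]))
for l in ("pivot","hook_seat","stand","grip_plate","bail_peak"):
    rs=[]
    for c in("scene","side"):
        r=spot_point(c,l);print(l,c,[(np.round(x["xy"],1).tolist(),round(x["score"],2)) for x in r[:2]])
        if r:rs.append(ray(c,r[0]["xy"]))
    if len(rs)==2:print(*tri(rs))
```

```text
[-0.17806461  0.08906108 -7.87900276] [-0.01401845  0.03564862 -0.0426933 ] [1.31207900e-01 1.71151578e-01 1.44034131e+00 6.41650402e-05
 1.53192128e+00 1.17181616e-01] 58.85667085647583
pivot scene [([389.7, 280.3], 0.78)]
pivot side [([240.8, 209.6], 0.77)]
[ 544.08949246 -273.19810049  202.12055136] [1.9, 1.9]
hook_seat scene [([342.7, 205.8], 0.95)]
hook_seat side [([292.5, 231.9], 0.57)]
[586.28357454 -89.88211185 273.23016942] [4.6, 4.6]
stand scene [([379.6, 331.4], 0.64)]
stand side [([249.1, 243.6], 0.83)]
[ 541.31844193 -271.92255374    3.50211264] [4.9, 4.9]
grip_plate scene [([221.9, 156.1], 0.91)]
grip_plate side [([412.4, 206.0], 0.9), ([350.2, 307.2], 0.27)]
[445.60955448 167.08676054 349.11507767] [0.8, 0.8]
bail_peak scene [([225.7, 167.1], 0.83)]
bail_peak side [([411.2, 218.6], 0.72)]
[454.97098108 172.6682766  307.17240269] [0.0, 0.0]
```

Request:
{"api": "step_arm", "payload": {"commands": "0 -1 0.4 0 0 0 0.1;0 -2.5 0.8 0 0 0 0.2;0 -4 1.3 0 0 0 0.32;0 -5.5 1.8 0 0 0 0.44;0 -7 2.3 0 0 0 0.56;0 -8.5 2.8 0 0 0 0.68;0 -10 3.3 0 0 0 0.8;0 -11.5 3.8 0 0 0 0.92;0 -13 4.3 0 0 0 1.04;0 -14.5 4.7 0 0 0 1.16;0 -16 5.1 0 0 0 1.28;0 -17.5 5.6 0 0 0 1.4;0 -18.8 6 0 0 0 1.5;0 -19.5 6.2 0 0 0 1.57;0 -19.7 6.2 0 0 0 1.58;0 -19.7 6.2 0 0 0 1.58;0 -19.7 6.2 0 0 0 1.58"}}

```text
time_s: 9.2
eef_pos: [515.6, -18.9, 341.3]
ee_rot: [-0.0, 1.0, 0.004, -0.0]
force: [-0.2, 0.2, -7.8]
grip_width: 0.155
grip_force: 58.8
```

```bash
python3 b.py w3 hook_seat pivot bail_peak grip_plate
```

```text
9.2 [515.6 -18.9 341.3] [ 0.007 -1.    -0.   ] [-0.21  0.17 -7.79] [-0.26  0.24  1.35  0.    1.55  1.3 ]
hook_seat [([453.8, 158.6], 0.65)]
pivot [([639.0, 203.6], 0.77)]
bail_peak [([322.2, 291.9], 0.83), ([451.9, 156.7], 0.66)]
grip_plate [([318.1, 330.6], 0.66), ([506.0, 176.4], 0.19)]
```

View pics/w3.png

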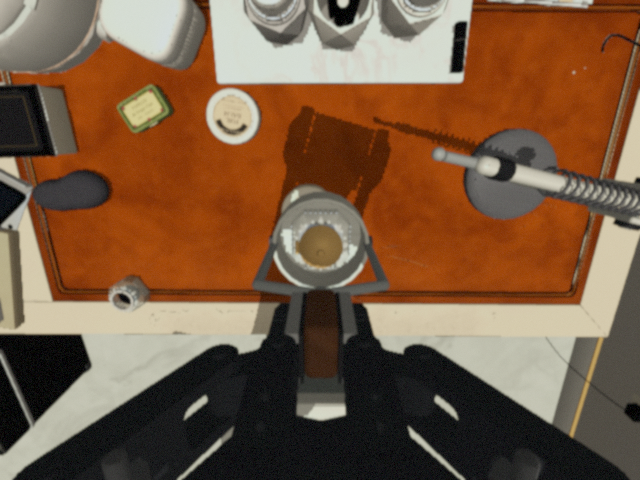

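Request:
{"api": "step_arm", "payload": {"commands": "0 0 -1.5 0 0 0 0;0 0 -4 0 0 0 0;0 0 -6 0 0 0 0;0 0 -7 0 0 0 0;0 0 -7 0 0 0 0;0 0 -7 0 0 0 0;0 0 -7 0 0 0 0"}}

```text
time_s: 10.03
eef_pos: [515.5, 50.2, 341.3]
ee_rot: [0.0, 1.0, 0.002, -0.0]
force: [-0.0, -0.9, -8.0]
grip_width: 0.154
grip_force: 59.3
```

```bash
python3 b.py w4 hook_seat bail_peak grip_plate;python3 - <<'E'
from h import *
import pickle
a=pickle.load(open("w3.pkl","rb"));b=pickle.load(open("w4.pkl","rb"))
rs=[ray("",a["hook_seat"],a["m"]),ray("",b["hook_seat"],b["m"])]
print(*tri(rs))
for e,d in rs: print(np.round(e+d*(275-e[2])/d[2],1))
e,d=ray("",a["pivot"],a["m"]);print("pivot",np.round(e+d*(200-e[2])/d[2],1))
for u in((437,154),(476,162),(455,158)):
    e,d=ray("",u,a["m"]);print(np.round(e+d*(285.5-e[2])/d[2],1))
g=cv2.cvtColor(cv2.imread("pics/w4.png")[60:260,400:640],cv2.COLOR_BGR2RGB)
cv2.imwrite("pics/c4.png",np.hstack([cv2.resize(cv2.imread("pics/w3.png")[90:240,390:510],(480,600))[:, :400],cv2.resize(cv2.imread("pics/w4.png")[90:240,460:580],(480,600))[:,:400]]))
# caddy hold: bail peak in w3/w4 relative to TCP (same in cam) with peak depth assumed
for x in(a,b):
    m=x["m"];e,d=ray("",x["bail_peak"],m);print("peak",np.round(e+d*(341.3-36.7-e[2])/d[2],1))
E
```

```text
10.0333 [515.5  50.2 341.3] [ 0.005 -1.     0.   ] [-0.04 -0.88 -8.  ] [-0.13  0.25  1.34 -0.    1.55  1.44]
hook_seat [([575.4, 160.3], 0.64)]
bail_peak [([322.6, 293.0], 0.66)]
grip_plate [([318.4, 329.4], 0.71)]
[581.59517178 -92.45394323 270.52860777] [0.5, 0.5]
[582.4 -90.7 275. ]
[581.4 -89.2 275. ]
pivot [ 543.2 -272.2  200. ]
[585.4 -77.7 285.5]
[581.5 -98.5 285.5]
[583.4 -87.3 285.5]
peak [515.4 -18.5 304.6]
peak [514.6  50.3 304.6]
```

View pics/c4.png

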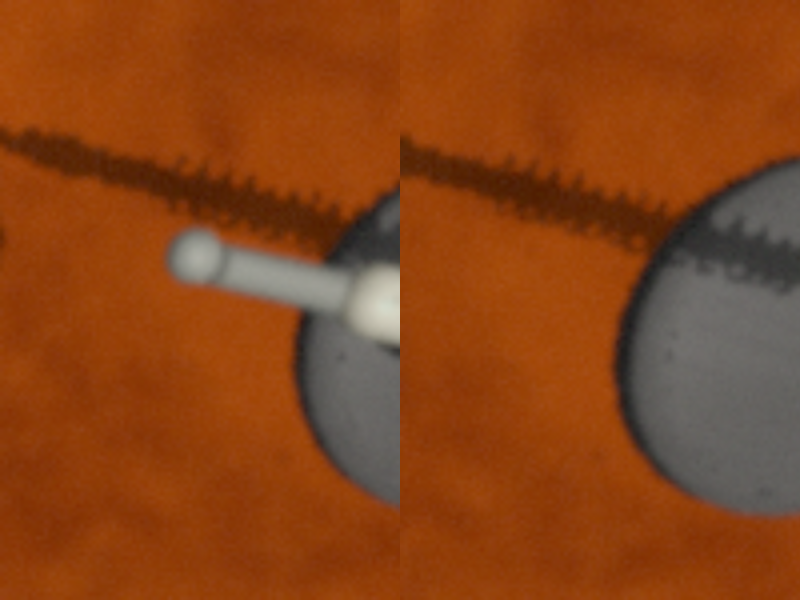

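Request:
{"api": "step_arm", "payload": {"commands": "0 0.5 0.4 0 0 0 -0.1;0 1.3 1.1 -0.1 0 0 -0.22;0 2.1 1.8 -0.1 0 0 -0.34;0 2.9 2.5 -0.1 0 0 -0.46;0 3.7 3.2 -0.1 0 0 -0.58;0 4.5 3.9 -0.2 0 0 -0.7;0 5.3 4.6 -0.2 0 0 -0.82;0 6.1 5.3 -0.2 0 0 -0.94;0 6.8 6 -0.2 0 0 -1.06;0 7.5 6.6 -0.2 0 0 -1.18;0 7.9 7 -0.2 0 0 -1.28;0 8.1 7.2 -0.2 0 0 -1.34;0 8.1 7.2 -0.2 0 0 -1.357;0 8.1 7.2 -0.2 0 0 -1.357;0 8.1 7.2 -0.2 0 0 -1.357;0 8.1 7.2 -0.2 0 0 -1.357"}}

```text
time_s: 11.57
eef_pos: [596.6, -20.8, 343.4]
ee_rot: [-0.0, 0.777, 0.629, 0.0]
force: [0.0, 0.6, -6.7]
grip_width: 0.152
grip_force: 59.3
```

```bash
cat > c.py <<'E'
from h import *
s=sense();p=np.array(s["eef_pos"]);R=rm(s["ee_rot"])
seat=np.array([582,-90.5,275]);peak=p+R@[0,0,36.7]
print(s["time_s"],np.round(p,1),np.round(R,3).tolist(),np.round(s["force"],2),np.round(s["joints"],2))
print("seat-peak in tool axes",np.round(R.T@(seat-peak),1))
E
python3 c.py
python3 - <<'E'
from h import *
for c in("scene","side"):
    im=capture(c);cv2.imwrite(f"pics/{c}2.png",im[:,:,::-1])
    for l in("hook_seat","bail_peak"):
        r=spot_point(c,l);print(c,l,[(np.round(x["xy"],1).tolist(),round(x["score"],2)) for x in r[:2]])
s=sense();p=np.array(s["eef_pos"])
for c in("scene","side"):print(c,"exp peak",proj(c,p-[0,0,36.7]),"exp seat",proj(c,[582,-90.5,275]))
a=cv2.resize(cv2.imread("pics/scene2.png")[160:310,300:440],(560,600));b=cv2.resize(cv2.imread("pics/side2.png")[150:270,230:350],(600,600))
cv2.imwrite("pics/c5.png",cv2.resize(np.hstack([a,b]),(800,414)))
E
```

```text
11.5667 [596.6 -20.8 343.4] [[0.209, 0.978, -0.0], [0.978, -0.209, 0.0], [0.0, -0.0, -1.0]] [ 0.    0.59 -6.74] [-0.23  0.44  1.08  0.    1.63 -0.02]
seat-peak in tool axes [-71.3   0.3  31.7]
scene hook_seat [([338.6, 206.4], 0.73)]
scene bail_peak [([328.9, 176.5], 0.73)]
side hook_seat [([295.1, 230.9], 0.56)]
side bail_peak [([315.7, 237.4], 0.95)]
scene exp peak [326.70261805 178.5587127 ] exp seat [343.62431664 206.62197419]
side exp peak [317.441368   237.65766661] exp seat [294.70678497 229.68069835]
```

View pics/c5.png

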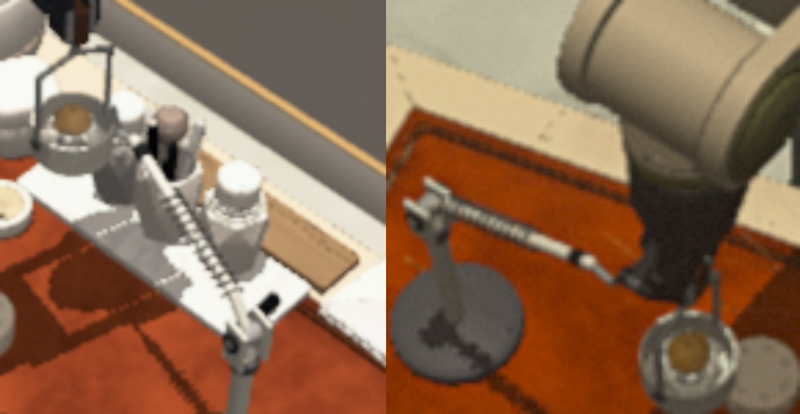

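Request:
{"api": "step_arm", "payload": {"commands": "0 -0.7 0 0 0 0 0;0 -1.5 0 0 0 0 0;0 -2.4 0 0 0 0 0;0 -3.3 0 0 0 0 0;0 -4.2 0 0 0 0 0;0 -5.1 0 0 0 0 0;0 -5.9 0 0 0 0 0;0 -6.5 0 0 0 0 0;0 -6.9 0 0 0 0 0;0 -7.1 0 0 0 0 0;0 -7.1 0 0 0 0 0;0 -7.1 0 0 0 0 0;0 -7.1 0 0 0 0 0;0 -7.1 0 0 0 0 0"}}

```text
time_s: 13.03
eef_pos: [582.1, -90.0, 343.3]
ee_rot: [-0.0, 0.777, 0.63, 0.0]
force: [-0.0, -0.4, -7.2]
grip_width: 0.149
grip_force: 59.3
```

```bash
python3 c.py
python3 - <<'E'
from h import *
for c in("scene","side"):
    im=capture(c);cv2.imwrite(f"pics/{c}3.png",im[:,:,::-1])
a=cv2.resize(cv2.imread("pics/scene3.png")[160:270,300:410],(600,600));b=cv2.resize(cv2.imread("pics/side3.png")[170:280,240:350],(600,600))
cv2.imwrite("pics/c6.png",cv2.resize(np.hstack([a,b]),(800,400)))
E
```

```text
13.0333 [582.1 -90.  343.3] [[0.207, 0.978, -0.0], [0.978, -0.207, 0.0], [0.0, -0.0, -1.0]] [-0.01 -0.38 -7.16] [-0.35  0.42  1.11  0.    1.62 -0.14]
seat-peak in tool axes [-0.5 -0.  31.6]
```

View pics/c6.png

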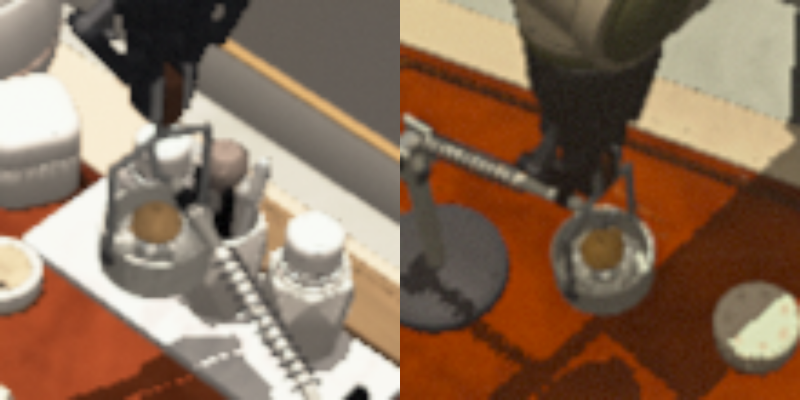

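Request:
{"api": "step_arm", "payload": {"commands": "0 0 0 0.1 0 0 0;0 0 0 0.3 0 0 0;0 0 0 0.5 0 0 0;0 0 0 0.7 0 0 0;0 0 0 0.9 0 0 0;0 0 0 1.1 0 0 0;0 0 0 1.3 0 0 0;0 0 0 1.5 0 0 0;0 0 0 1.65 0 0 0;0 0 0 1.8 0 0 0;0 0 0 1.95 0 0 0;0 0 0 2.1 0 0 0;0 0 0 2.25 0 0 0;0 0 0 2.4 0 0 0;0 0 0 2.5 0 0 0;0 0 0 2.6 0 0 0;0 0 0 2.7 0 0 0;0 0 0 2.8 0 0 0;0 0 0 2.8 0 0 0"}}

```text
time_s: 14.72
eef_pos: [582.0, -90.3, 315.1]
ee_rot: [-0.0, 0.777, 0.629, -0.0]
force: [0.0, 0.2, -8.1]
grip_width: 0.154
grip_force: 59.3
```

```bash
python3 c.py
```

```text
14.7167 [582.  -90.3 315.1] [[0.207, 0.978, -0.0], [0.978, -0.207, 0.0], [0.0, -0.0, -1.0]] [ 0.01  0.21 -8.07] [-0.35  0.42  1.17 -0.    1.55 -0.14]
seat-peak in tool axes [-0.2  0.   3.4]
```

Request:
{"api": "step_arm", "payload": {"commands": "0 0 0 0.05 0 0 0;0 0 0 0.13 0 0 0;0 0 0 0.21 0 0 0;0 0 0 0.29 0 0 0;0 0 0 0.37 0 0 0;0 0 0 0.45 0 0 0;0 0 0 0.5 0 0 0;0 0 0 0.5 0 0 0;0 0 0 0.5 0 0 0"}}

```text
time_s: 15.47
eef_pos: [582.1, -90.1, 310.5]
ee_rot: [-0.0, 0.777, 0.63, 0.0]
force: [-0.4, 3.9, -4.5]
grip_width: 0.157
grip_force: 59.7
```

```bash
python3 c.py
```

```text
15.4667 [582.1 -90.1 310.5] [[0.207, 0.978, 0.0], [0.978, -0.207, 0.0], [0.001, 0.0, -1.0]] [-0.39  3.9  -4.51] [-0.35  0.43  1.18  0.    1.54 -0.14]
seat-peak in tool axes [-0.4 -0.  -1.2]
```

Request:
{"api": "step_arm", "payload": {"commands": "0 0.05 0 0 0 0 0;0 0.1 0 0.02 0 0 0;0 0.15 0 0.04 0 0 0;0 0.2 0 0.08 0 0 0;0 0.23 0 0.12 0 0 0;0 0.26 0 0.16 0 0 0;0 0.3 0 0.2 0 0 0;0 0.3 0 0.2 0 0 0;0 0.3 0 0.2 0 0 0"}}

```text
time_s: 16.22
eef_pos: [582.7, -87.7, 308.2]
ee_rot: [0.0, 0.777, 0.629, -0.0]
force: [0.4, -3.3, -5.6]
grip_width: 0.153
grip_force: 59.4
```

```bash
python3 c.py
```

```text
16.2167 [582.7 -87.7 308.2] [[0.208, 0.978, -0.0], [0.978, -0.208, -0.001], [-0.001, -0.0, -1.0]] [ 0.4  -3.3  -5.64] [-0.35  0.43  1.18 -0.    1.53 -0.14]
seat-peak in tool axes [-2.8 -0.1 -3.5]
```

Request:
{"api": "step_arm", "payload": {"commands": "0 -0.06 0 0.05 0 0 0;0 -0.07 0 0.13 0 0 0;0 -0.04 0 0.22 0 0 0;0 -0.01 0 0.31 0 0 0;0 0.03 0 0.41 0 0 0;0 0.08 0 0.51 0 0 0;0 0.12 0 0.61 0 0 0;0 0.16 0 0.71 0 0 0;0 0.2 0 0.81 0 0 0;0 0.23 0 0.91 0 0 0;0 0.27 0 1.01 0 0 0;0 0.3 0 1.11 0 0 0;0 0.33 0 1.21 0 0 0;0 0.36 0 1.31 0 0 0;0 0.39 0 1.41 0 0 0;0 0.42 0 1.5 0 0 0;0 0.42 0 1.5 0 0 0;0 0.42 0 1.5 0 0 0"}}

```text
time_s: 17.72
eef_pos: [583.6, -83.3, 293.3]
ee_rot: [0.0, 0.777, 0.629, -0.0]
force: [0.8, 0.6, -4.1]
grip_width: 0.157
grip_force: 59.7
```

```bash
python3 c.py
```

```text
17.7167 [583.6 -83.3 293.3] [[0.207, 0.978, -0.0], [0.978, -0.207, -0.0], [-0.0, -0.0, -1.0]] [ 0.83  0.6  -4.12] [-0.34  0.43  1.21 -0.    1.5  -0.13]
seat-peak in tool axes [ -7.3  -0.  -18.4]
```

Request:
{"api": "step_arm", "payload": {"commands": "0 0.02 0 0.08 0 0 0;0 0.06 0 0.2 0 0 0;0 0.1 0 0.35 0 0 0;0 0.14 0 0.5 0 0 0;0 0.18 0 0.65 0 0 0;0 0.22 0 0.8 0 0 0;0 0.26 0 0.95 0 0 0;0 0.29 0 1.1 0 0 0;0 0.33 0 1.25 0 0 0;0 0.36 0 1.4 0 0 0;0 0.39 0 1.55 0 0 0;0 0.43 0 1.7 0 0 0;0 0.46 0 1.85 0 0 0;0 0.49 0 2 0 0 0;0 0.51 0 2.15 0 0 0;0 0.54 0 2.3 0 0 0;0 0.56 0 2.43 0 0 0;0 0.57 0 2.5 0 0 0;0 0.57 0 2.5 0 0 0;0 0.57 0 2.5 0 0 0"}}

```text
time_s: 19.38
eef_pos: [584.8, -77.7, 268.3]
ee_rot: [0.0, 0.777, 0.63, 0.0]
force: [0.7, 0.7, -3.2]
grip_width: 0.157
grip_force: 59.9
```

```bash
python3 c.py
```

```text
19.3833 [584.8 -77.7 268.3] [[0.207, 0.978, 0.0], [0.978, -0.207, 0.0], [0.0, 0.0, -1.0]] [ 0.7   0.72 -3.15] [-0.33  0.45  1.26  0.    1.44 -0.12]
seat-peak in tool axes [-13.1  -0.  -43.4]
```

Request:
{"api": "step_arm", "payload": {"commands": "0 0.01 0 0.08 0 0 0;0 0.03 0 0.2 0 0 0;0 0.05 0 0.35 0 0 0;0 0.08 0 0.5 0 0 0;0 0.1 0 0.68 0 0 0;0 0.12 0 0.86 0 0 0;0 0.14 0 1.04 0 0 0;0 0.16 0 1.22 0 0 0;0 0.18 0 1.4 0 0 0;0 0.2 0 1.58 0 0 0;0 0.22 0 1.76 0 0 0;0 0.23 0 1.94 0 0 0;0 0.24 0 2.12 0 0 0;0 0.25 0 2.3 0 0 0;0 0.25 0 2.48 0 0 0;0 0.26 0 2.66 0 0 0;0 0.26 0 2.84 0 0 0;0 0.26 0 2.95 0 0 0;0 0.26 0 3 0 0 0;0 0.26 0 3 0 0 0"}}

```text
time_s: 21.05
eef_pos: [585.3, -75.2, 238.2]
ee_rot: [-0.0, 0.777, 0.629, 0.0]
force: [1.4, 0.5, -1.7]
grip_width: 0.155
grip_force: 60.2
```

```bash
python3 c.py
```

```text
21.05 [585.3 -75.2 238.2] [[0.208, 0.978, 0.0], [0.978, -0.208, 0.0], [0.0, -0.0, -1.0]] [ 1.43  0.48 -1.69] [-0.33  0.46  1.31  0.    1.37 -0.12]
seat-peak in tool axes [-15.7  -0.  -73.5]
```

Request:
{"api": "step_arm", "payload": {"commands": "0 0 0.01 0.08 0 0 0;0 0 0.02 0.2 0 0 0;0 0 0.03 0.33 0 0 0;0 0 0.04 0.46 0 0 0;0 0 0.05 0.59 0 0 0;0 0 0.06 0.72 0 0 0;0 -0.01 0.07 0.85 0 0 0;0 -0.01 0.08 0.98 0 0 0;0 -0.02 0.09 1.11 0 0 0;0 -0.03 0.1 1.24 0 0 0;0 -0.03 0.1 1.37 0 0 0;0 -0.04 0.1 1.5 0 0 0;0 -0.05 0.1 1.63 0 0 0;0 -0.06 0.1 1.76 0 0 0;0 -0.07 0.1 1.89 0 0 0;0 -0.07 0.1 2 0 0 0;0 -0.08 0.1 2.1 0 0 0;0 -0.09 0.1 2.2 0 0 0;0 -0.09 0.1 2.2 0 0 0;0 -0.09 0.1 2.2 0 0 0"}}

```text
time_s: 22.72
eef_pos: [586.1, -76.3, 216.3]
ee_rot: [0.0, 0.777, 0.629, 0.0]
force: [-2.6, 2.0, 0.4]
grip_width: 0.154
grip_force: 60.3
```

```bash
python3 c.py
python3 - <<'E'
from h import *
s=sense()
for i in range(3):
    capture("wrist"); s=sense(); print(np.round(s["force"],2))
im=capture("side");cv2.imwrite("pics/side4.png",im[:,:,::-1])
E
```

```text
22.7167 [586.1 -76.3 216.3] [[0.207, 0.978, 0.0], [0.978, -0.207, 0.0], [0.0, 0.0, -1.0]] [-2.55  2.03  0.43] [-0.33  0.48  1.34  0.    1.32 -0.12]
seat-peak in tool axes [-14.7  -1.  -95.4]
[-1.9   2.82 -0.48]
[-2.54  1.98 -0.58]
[-2.64  2.5  -0.12]
```

Request:
{"api": "step_arm", "payload": {"commands": "0 0.02 -0.02 0 0 0 0;0 0.04 -0.04 0 0 0 0;0 0.06 -0.06 0 0 0 0;0 0.06 -0.06 0 0 0 0;0 0.06 -0.06 0 0 0 0;0 0.06 -0.06 0 0 0 0"}}

```text
time_s: 23.42
eef_pos: [585.8, -75.9, 216.5]
ee_rot: [0.001, 0.777, 0.629, 0.0]
force: [0.8, -2.0, -0.2]
grip_width: 0.152
grip_force: 60.4
```

```bash
cat > d.py <<'E'
from h import *
f=[]
for i in range(8):
    capture("wrist"); s=sense(); f.append(list(s["force"])+list(s["wrist_torque"]))
print(np.round(np.mean(f,0),2),np.round(np.std(f,0),2),s["eef_pos"],s["time_s"])
E
python3 d.py
```

```text
[ 1.36 -2.43 -0.1  -0.58 -0.23 -0.01] [0.36 0.72 0.46 0.08 0.07 0.04] [585.78209827 -75.79859581 216.44940754] 23.8167
```

Request:
{"api": "step_arm", "payload": {"commands": "0 -0.01 0.01 0 0 0 0;0 -0.03 0.02 0 0 0 0;0 -0.03 0.02 0 0 0 0;0 -0.03 0.02 0 0 0 0;0 -0.03 0.02 0 0 0 0;0 -0.03 0.02 0 0 0 0", "newtons": 30}}

```text
time_s: 24.32
eef_pos: [585.8, -75.9, 216.3]
ee_rot: [0.0, 0.777, 0.63, 0.0]
force: [1.8, -2.9, -0.5]
grip_width: 0.151
grip_force: 60.4
```

```bash
sed -i 's/range(8)/range(16)/' d.py; python3 d.py
python3 - <<'E'
from h import *
jm=capture("side");im=capture("scene")
cv2.imwrite("pics/c7.png",np.hstack([cv2.resize(im[160:270,300:410],(400,400)),cv2.resize(jm[170:280,240:350],(400,400))])[:,:,::-1])
E
```

```text
[ 2.   -2.73 -0.22 -0.54 -0.4   0.  ] [0.55 0.48 0.62 0.02 0.03 0.04] [585.74137564 -75.8945798  216.29994671] 25.1167
```

View pics/c7.png

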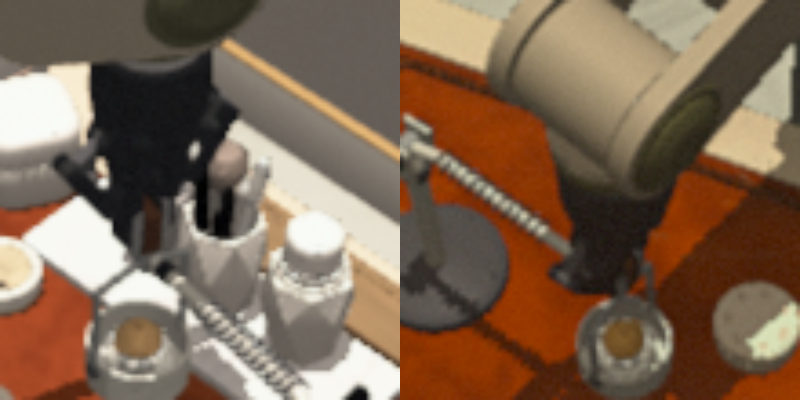

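Request:
{"api": "step_arm", "payload": {"commands": "0 -0.01 0.01 0.05 0 0 0;0 -0.02 0.02 0.12 0 0 0;0 -0.04 0.03 0.2 0 0 0;0 -0.05 0.03 0.28 0 0 0;0 -0.06 0.03 0.35 0 0 0;0 -0.06 0.03 0.4 0 0 0;0 -0.06 0.03 0.4 0 0 0;0 -0.06 0.03 0.4 0 0 0;0 -0.06 0.03 0.4 0 0 0", "newtons": 30}}

```text
time_s: 25.97
eef_pos: [585.8, -76.5, 212.3]
ee_rot: [-0.0, 0.777, 0.629, -0.0]
force: [0.5, -1.4, -0.4]
grip_width: 0.157
grip_force: 60.4
```

```bash
python3 d.py
```

```text
[-0.63 -0.87 -0.06 -0.18  0.08 -0.  ] [0.52 0.42 0.37 0.05 0.06 0.02] [585.84617998 -76.49638729 212.25050725] 26.7667
```

Request:
{"api": "step_arm", "payload": {"commands": "0 -0.01 0 0.05 0 0 0;0 -0.02 0 0.1 0 0 0;0 -0.03 0 0.15 0 0 0;0 -0.03 0 0.15 0 0 0;0 -0.03 0 0.15 0 0 0;0 -0.03 0 0.15 0 0 0;0 -0.03 0 0.15 0 0 0;0.15 -0.03 0 0.15 0 0 0;0.16 -0.03 0 0.15 0 0 0;0.17 -0.03 0 0.15 0 0 0;0.18 -0.03 0 0.15 0 0 0;0.19 -0.03 0 0.15 0 0 0;0.2 -0.03 0 0.15 0 0 0;0.22 -0.03 0 0.15 0 0 0", "newtons": 20}}

```text
time_s: 27.93
eef_pos: [585.9, -76.9, 210.8]
ee_rot: [0.0, 0.777, 0.629, 0.0]
force: [-0.4, 0.5, -0.7]
grip_width: 0.218
grip_force: 0.0
```

```bash
python3 c.py; python3 -c "
from h import *
s=sense();print(s['grip_width'],s['grip_force'])"
```

```text
27.9333 [585.9 -76.9 210.8] [[0.208, 0.978, 0.0], [0.978, -0.208, -0.0], [-0.0, 0.0, -1.0]] [-0.44  0.54 -0.65] [-0.33  0.49  1.34  0.    1.31 -0.12]
seat-peak in tool axes [ -14.1   -1.  -100.9]
0.21804673791154378 0.0
```

Released; open wider, let it settle, then withdraw straight up.

Request:
{"api": "step_arm", "payload": {"commands": "0.35 0 0 0 0 0 0;0.5 0 0 0 0 0 0;0.6 0 0 0 0 0 0;0.7 0 0 0 0 0 0;0.7 0 0 0 0 0 0;0.7 0 0 0 0 0 0;0.7 0 0 -1 0 0 0;0.7 0 0 -3 0 0 0;0.7 0 0 -5 0 0 0;0.7 0 0 -8 0 0 0;0.7 0 0 -11 0 0 0;0.7 0 0 -13 0 0 0;0.7 0 0 -14 0 0 0;0.7 0 0 -14 0 0 0;0.7 0 0 -14 0 0 0;0.7 0 0 -14 0 0 0;0.7 0 0 -14 0 0 0;0.7 0 0 -14 0 0 0"}}

```text
time_s: 29.43
eef_pos: [585.7, -76.8, 349.7]
ee_rot: [-0.001, 0.777, 0.629, -0.001]
force: [-0.3, -0.0, -0.3]
grip_width: 0.705
grip_force: 0.0
```

Run:
```python
from h import *
def show():
    for l in("bail_peak","hook_seat","caddy"):
        rs=[]
        for c in("scene","side"):
            r=spot_point(c,l)
            if r:rs.append(ray(c,r[0]["xy"]))
            print(l,c,[np.round(x["xy"],1).tolist() for x in r[:1]])
        if len(rs)==2:print(*tri(rs))
A=[]
for i in range(2):
    jm=capture("side");im=capture("scene");A.append(jm)
    show()
print(np.abs(A[0].astype(int)-A[1])[230:290,270:350].max(), sense()["time_s"])
cv2.imwrite("pics/c8.png",np.hstack([cv2.resize(im[160:270,300:410],(400,400)),cv2.resize(jm[170:280,240:350],(400,400))])[:,:,::-1])
```

```text
bail_peak scene [[339.6, 229.7]]
bail_peak side [[299.8, 250.8]]
[588.6807571  -76.50793771 182.37631659] [0.5, 0.5]
hook_seat scene [[335.2, 234.1]]
hook_seat side [[298.2, 252.3]]
[583.80757746 -76.60448672 168.90627069] [7.4, 7.4]
caddy scene [[339.3, 263.4]]
caddy side [[301.5, 268.9]]
[586.07874388 -80.07050982  62.34434552] [2.3, 2.3]
bail_peak scene [[341.1, 231.3]]
bail_peak side [[300.6, 250.1]]
[587.06871898 -78.55426113 180.32282417] [2.9, 2.9]
hook_seat scene [[333.0, 235.2]]
hook_seat side [[298.2, 252.2]]
[580.65724287 -75.62970762 166.0668637 ] [9.8, 9.8]
caddy scene [[338.8, 265.0]]
caddy side [[300.1, 268.1]]
[583.41758651 -83.64592867  60.75956148] [0.3, 0.3]
40 30.2333
```

View pics/c8.png

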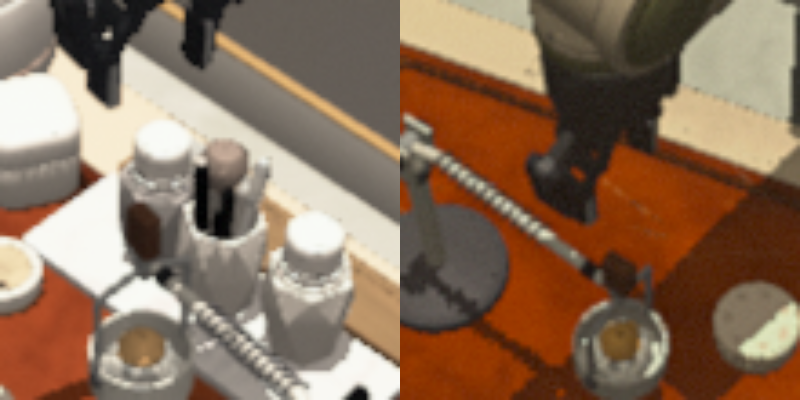

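The caddy hangs upright in the hook, and the gripper is clear of it. I'll give it a few seconds to stop swinging before handing in.

Request:
{"api": "step_arm", "payload": {"commands": "0.7 0 0 0 0 0 0;0.7 0 0 0 0 0 0;0.7 0 0 0 0 0 0;0.7 0 0 0 0 0 0;0.7 0 0 0 0 0 0;0.7 0 0 0 0 0 0;0.7 0 0 0 0 0 0;0.7 0 0 0 0 0 0;0.7 0 0 0 0 0 0;0.7 0 0 0 0 0 0;0.7 0 0 0 0 0 0;0.7 0 0 0 0 0 0;0.7 0 0 0 0 0 0;0.7 0 0 0 0 0 0;0.7 0 0 0 0 0 0;0.7 0 0 0 0 0 0;0.7 0 0 0 0 0 0;0.7 0 0 0 0 0 0;0.7 0 0 0 0 0 0;0.7 0 0 0 0 0 0"}}

```text
time_s: 31.9
eef_pos: [585.8, -76.8, 350.8]
ee_rot: [-0.0, 0.777, 0.63, -0.0]
force: [-0.2, -0.1, 0.1]
grip_width: 0.693
grip_force: 0.0
```

Request:
{"api": "step_arm", "payload": {"commands": "0.7 0 0 0 0 0 0;0.7 0 0 0 0 0 0;0.7 0 0 0 0 0 0;0.7 0 0 0 0 0 0;0.7 0 0 0 0 0 0;0.7 0 0 0 0 0 0;0.7 0 0 0 0 0 0;0.7 0 0 0 0 0 0;0.7 0 0 0 0 0 0;0.7 0 0 0 0 0 0;0.7 0 0 0 0 0 0;0.7 0 0 0 0 0 0;0.7 0 0 0 0 0 0;0.7 0 0 0 0 0 0;0.7 0 0 0 0 0 0;0.7 0 0 0 0 0 0;0.7 0 0 0 0 0 0;0.7 0 0 0 0 0 0;0.7 0 0 0 0 0 0;0.7 0 0 0 0 0 0"}}

```text
time_s: 33.57
eef_pos: [585.8, -76.8, 350.8]
ee_rot: [-0.0, 0.777, 0.629, -0.0]
force: [0.9, 0.5, 0.6]
grip_width: 0.696
grip_force: 0.0
```

Run:
```python
from h import *
A=[]
for i in range(6): A.append(capture("side").astype(int)[230:290,270:350])
print([round(float(np.abs(a-A[0]).mean()),2) for a in A], sense()["time_s"])
r=finish_job(); print(r)
```

```text
[0.0, 2.63, 2.63, 2.63, 2.65, 2.64] 33.8667
the job is handed in; nothing more can be done
None
```

The caddy hangs upright and still in the V-hook, with the spring carrying its weight and the gripper clear; I handed the job in at about 34 s, and no verdict came back.

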